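# Seat the shaker's adapter plate on its pins

## Task

The blue adapter plate of the bench shaker is lying askew on top of the two locating pins instead of over them. Nudge it across the deck with your fingertips, without lifting it, until both its holes drop over the pins and it lies flat on the deck. Leave the vial and everything else on the bench undisturbed and finish clear of the plate.

Things in the scene. Friction and masses are not known exactly. Their poses are not given: they have to be found in the camera images.
- shaker: White bench shaker, fixed, turned up to 10 deg. Origin: under its middle, at bench height; its +x points to the orange ledge at the far side, +y left along the ledge. Dark steel deck, top 80 mm above the bench, spans x -140 to +105, y -165 to +165 mm. The straight ledge, 18 mm high, runs over the whole width; its robot-facing face is at x = +80. Two brass pins stand on the deck under the plate.
- plate: Loose blue metal plate, 150 (x) by 200 (y) by 10 mm, about 0.5 kg, slides at a few newtons. Origin: centre of its underside; axes along its edges, z up. Starts tilted 2.7 deg, far part resting on the pins, near edge on the deck; about 15 to 26 mm short of the ledge, turned up to 6 deg, 24 to 40 mm too far left. Seated: origin at x +4.5, y 0, z 80 mm in the shaker's frame, not turned.
- hole_left (a point): Centre of the plate's left (+y) hole at its underside: 12 mm diameter, right through, 35.5 mm from the plate's origin towards the ledge and 45 mm to the left.
- hole_right (a point): Centre of the plate's right (-y) hole at its underside, the same but 45 mm to the right.
- pin_left (a point): Foot of the left pin on its axis, at deck height; in the shaker's frame x +40, y +45 mm. Pin 8 mm diameter, 6 mm high, with a tapered top, hidden by the plate at first. With the plate squared against the ledge and slid sideways, the holes come over the pins (2 mm play each way), it drops and the pins stop it.
- pin_right (a point): Foot of the right pin on its axis, at deck height; in the shaker's frame x +40, y -45 mm. Same size as the left pin.
- vial: Small amber vial with white cap, 22 mm diameter, 45 mm high, standing on the near right corner of the deck, clear of the plate. Origin: centre of its underside. Leave it standing.
- ph_meter: Black pH meter, 150 by 170 mm and 65 mm high, fixed to the bench beside the shaker, on its left or right. Origin: centre of its underside.
- wash_bottle: White wash bottle, 64 mm diameter, 150 mm high, loose, beyond the shaker. Origin: centre of its underside.
- beaker: Glass beaker, 72 mm diameter, 90 mm high, loose. Origin: centre of its underside.
- jar: Amber jar with red cap, 56 mm diameter, 80 mm high, loose. Origin: centre of its underside.
- sample_can: Closed steel can, 80 mm diameter, 100 mm high, loose on the bench to the right. Origin: centre of its underside.
- spatula: Spatula, 180 mm long, lying loose on the bench to the left. Origin: on the bench under its middle.
Not all that is in view belongs to the job. Of the things shaped like the plate, the blue one is meant.

How it is judged:
At the end, for the whole second after the job is handed in: Both holes are over their pins (centres within 4 mm), the plate's underside is within 2 mm of the deck at both holes, the plate is level within 0.015 rad and at rest (horizontal distance between hole_left and pin_left below 0.004 m and horizontal distance between hole_right and pin_right below 0.004 m and z of each of hole_left, hole_right in the frame of shaker below 0.082 m and angle between plate's own z axis and vertical below 0.015 rad and linear speed of plate below 0.01 m/s); the robot touches nothing.
It fails at once if the plate is lifted: its centre rises more than 16 mm above the deck, or it tilts more than 0.15 rad (z of plate in the frame of shaker above 0.096 m or angle between plate's own z axis and vertical above 0.15 rad).
It fails at once if the vial is moved more than 10 mm or tipped (distance of vial from where it was at the start of the episode above 0.01 m or angle between vial's own z axis and vertical above 0.3 rad).
It fails at once if another loose thing is moved more than 20 mm (distance of any of wash_bottle, beaker, jar, sample_can, spatula from where it was at the start of the episode above 0.02 m).
It fails at once if the fingers hit the pH meter (contact force between the fingers and ph_meter above 5 N).
It also fails if it takes over 58 s, if anything falls off the work surface, if the arm or the gripper's body presses on something with over 40 N, if the wrist force passes 120 N, or if a joint passes its speed limit or range.

## Robot

A 6-joint arm with a two-finger parallel gripper is mounted at the origin on the work surface. World frame = base frame: x ahead of the robot, y to its left, z up, the work surface at z = 0. Lengths are in m, angles in rad, forces in N, time in s.
With the tool pointing down it reaches from about 0.375 to 0.9 m from the base axis. Payload 3.1 kg.
Tool frame: the origin (TCP) lies midway between the tips of the shut fingers; the grasp point (between the pads) lies 19 mm behind it (manip.hold_point_z is the distance from the TCP to the grasp point, in m); z points along the fingers, y is the direction in which the jaws open and shut (so a half turn about z gives the same grasp; the last joint's range is limited). The gripper opens to 85 mm and grips with 20 to 120 N. Pads are 22 mm wide; open, the fingers measure 114 mm over their backs; the gripper's body (76 mm by 85 mm) begins 54 mm behind the grasp point. The pads swing forward as they close: fully open they stand 13 mm farther back than shut.
Start: joints at [-1.351, 0.527, 1.433, -0, 1.181, -0.178], TCP at [0.243, -0.576, 0.231] pointing down, gripper open.
Joint ranges: [-3.08, 3.08], [-0.75, 2.2], [0.22, 2.44], [-1.43, 4.57], [0, 2.65], [-2.85, 2.85]. Speed limits (rad/s): [2.79, 2.79, 3.14, 3.14, 3.14, 3.14].

## Interface

Orientations are given as a unit quaternion [x, y, z, w].
In Python, from station import manip gives the robot as it stands.
- The arm moves only by the tool drive_tool, never from a script. Its argument "motion" is one flat list of numbers, 7 for each row, row after row: the shift along the tool's x, y, z in mm, then the turn, a rotation vector about the tool's x, y, z in degrees, then the finger opening in mm, from 0 to 85.4. A call has 1 to 8 rows; each row is the pose to reach, as a shift and turn from the pose measured when the call began, along the tool's axes at that moment; what a row does not reach only later rows make up. A row lasts 1/8 s, in which the tool goes at most 62.5 mm and 10.7 degrees, less where a joint would pass 70% of its speed; a pose out of reach is approached as far as the arm can. A call with a gripper value outside its range is refused whole. The fingers move at their own pace and stop on an object; "force" is the grip in N (left out, the last holds). Time passes only in rows, so rows that repeat a pose let the fingers close. It gives the time, the measured TCP pose, the force and the opening at its end, in the units of the state.
- manip.sense(): the state, without advancing time (a new reading comes with each control period).
- manip.snapshot(name): name is "side" or "top"; returns a dict with "color" (400x640x3 uint8, red, green, blue), "fx", "fy", "cx", "cy" (pixels), "view" (4x4, takes a point from world to camera coordinates). Camera axes: x right, y up, looking along -z (the intrinsics and any distortion apply to the point x, -y, -z); pixel columns grow to the right and rows downward; lengths in m; the calibration is good to about 2 mm. A picture is of the moment at which its call begins. There is no depth.
- manip.sign_off(): hands the job in, once; it reports no verdict.
The state is a dict: "t": time; "q": joint angles; "qd": joint speeds; "tau": joint torques, N m; "tcp_pos": TCP position; "tool_rot": TCP orientation; "force": force on the tool from outside, world axes, zero at the start; "ft_torque": the same for the moment, N m; "finger_gap": opening from 0.0 (shut) to 1.0 (fully open).
Only numpy, scipy, OpenCV 4.12 (cv2) and the standard library are available. Lean on these libraries where they do the work, as an engineer would, in place of code of your own. Each camera call takes 0.05 s, during which the arm holds its last target.

## Working session

There is one attempt and no reset: what is moved stays moved. The work goes in short steps, Python scripts to look and compute and a tool call to move; the robot and the scene stay as the last step left them, time stands still between calls to the robot, and variables do not carry over. Pictures are saved under pics/ and viewed, and the job is handed in when it is done.

Besides the shell and the picture viewer there is one more tool, called as a command line: name --argument value ..., lists and objects as JSON in quotes. drive_tool: Moves the arm, as the interface text tells. Its arguments: {"type":"object","properties":{"motion":{"type":"array","items":{"type":"number"}},"force":{"type":"number"}},"required":["motion"]}

```bash
mkdir -p pics; ls
python3 - <<'E'
from station import manip
import cv2,pickle
s=manip.sense();print({k:s[k] for k in('t','tcp_pos','tool_rot','force','finger_gap')})
for n in('side','top'):
    p=manip.snapshot(n);cv2.imwrite(f'pics/{n}0.png',p['color'][:,:,::-1]);print(n,{k:p[k] for k in p if k!='color'})
    pickle.dump(p,open(f'{n}0.pkl','wb'))
E
```

```text
pics
{'t': 0.0, 'tcp_pos': array([ 0.2425554, -0.5752227,  0.230327 ]), 'tool_rot': array([ 9.80187665e-01,  1.98068029e-01, -3.04324336e-05, -1.09403311e-03]), 'force': array([ 0.47486976, -0.55660005,  0.13123608]), 'finger_gap': 0.9978417311740702}
side {'fx': 475.7942032252371, 'fy': 475.7942032252371, 'cx': 324.4691258398636, 'cy': 197.97158386032856, 'view': array([[-0.88259429, -0.47002423,  0.01022401,  0.43410306],
       [ 0.34101716, -0.62507673,  0.70212989, -0.23173455],
       [-0.32362727,  0.62318239,  0.71197549, -1.17138237],
       [ 0.        ,  0.        ,  0.        ,  1.        ]])}
top {'fx': 507.66980450269955, 'fy': 507.66980450269955, 'cx': 315.4378304122648, 'cy': 208.0348343687733, 'view': array([[ 0.01543753, -0.99960533, -0.02347062,  0.01459408],
       [ 0.99669207,  0.01351086,  0.08013976, -0.49157532],
       [-0.07979102, -0.02463014,  0.99650727, -1.45905976],
       [ 0.        ,  0.        ,  0.        ,  1.        ]])}
```

View pics/side0.png

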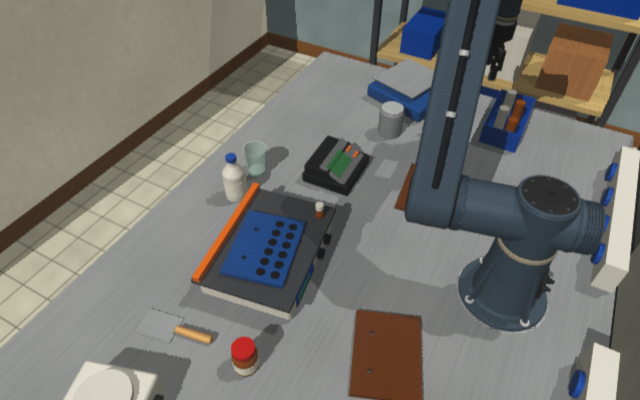

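View pics/top0.png

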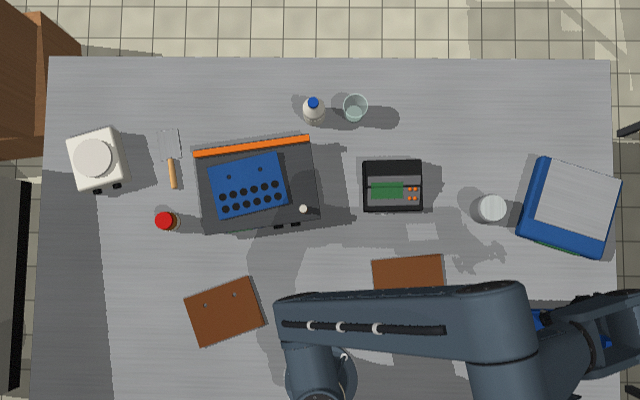

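The side view shows the plate on the deck at about (265,248), the orange ledge behind it, the vial at (320,210) and the jar at (245,355). In the top view the plate is at (248,187), the ledge runs (194,153)-(309,138), the vial cap is at (303,209), and the pH meter is to the right at (392,185).

```bash
cat > h.py <<'E'
import numpy as np,cv2
def ray(p,u,v):
    V=p['view'];R=V[:3,:3];c=-R.T@V[:3,3]
    d=R.T@np.array([(u-p['cx'])/p['fx'],-(v-p['cy'])/p['fy'],-1.]);return c,d
def onz(p,u,v,z):
    c,d=ray(p,u,v);return c+d*(z-c[2])/d[2]
def proj(p,X):
    x=p['view'][:3,:3]@np.array(X)+p['view'][:3,3];return np.array([p['cx']+p['fx']*x[0]/-x[2],p['cy']-p['fy']*x[1]/-x[2]])
def tri(p,a,q,b):
    c,d=ray(p,*a);e,f=ray(q,*b);s=np.linalg.lstsq(np.c_[d,-f],e-c,rcond=None)[0]
    P,Q=c+d*s[0],e+f*s[1];return (P+Q)/2,np.linalg.norm(P-Q)
def masks(p,roi):
    im=cv2.cvtColor(p['color'],cv2.COLOR_RGB2HSV);x0,y0,x1,y1=roi
    m=np.zeros(im.shape[:2],np.uint8);m[y0:y1,x0:x1]=1
    b=cv2.inRange(im,(100,120,50),(125,255,255))*m
    o=cv2.inRange(im,(5,180,120),(17,255,255))*m
    return b,o
ROI={'top':(185,125,330,240),'side':(185,175,345,315)}
def big(m):
    cs=cv2.findContours(m,cv2.RETR_EXTERNAL,cv2.CHAIN_APPROX_NONE)[0]
    return max(cs,key=cv2.contourArea)
def quad(c):
    # fit lines to 4 sides from minAreaRect-ish approx
    h=cv2.convexHull(c);ap=None
    for e in np.arange(1,15,.5):
        ap=cv2.approxPolyDP(h,e,True)
        if len(ap)==4:break
    ap=ap[:,0].astype(float);pts=c[:,0].astype(float);L=[]
    for i in range(4):
        a,b=ap[i],ap[(i+1)%4];n=np.linalg.norm(b-a);t=(b-a)/n
        s=(pts-a)@t;dd=abs((pts-a)@np.array([-t[1],t[0]]))
        k=(s>.12*n)&(s<.88*n)&(dd<3)
        vx,vy,x,y=cv2.fitLine(pts[k].astype(np.float32),cv2.DIST_HUBER,0,.01,.01).ravel();L.append(np.cross([x,y,1],[x+vx,y+vy,1]))
    C=[]
    for i in range(4):
        q=np.cross(L[i-1],L[i]);C.append(q[:2]/q[2])
    return np.array(C)
E
python3 - <<'E'
from h import *;import pickle
for n in('top','side'):
    p=pickle.load(open(n+'0.pkl','rb'));b,o=masks(p,ROI[n])
    x0,y0,x1,y1=ROI[n]
    cr=p['color'][y0:y1,x0:x1,::-1];cv2.imwrite(f'pics/z_{n}.png',cv2.resize(cr,None,fx=4 if n=='side' else 5,fy=4 if n=='side' else 5,interpolation=cv2.INTER_CUBIC))
    cb=big(b);print(n,'blue',quad(cb).round(1).tolist(),cv2.contourArea(cb))
    for z in(.09,.097):print([ (onz(p,*c,z)[:2]*1000).round(1).tolist() for c in quad(cb)])
    co=big(o);q=quad(co);print('or',q.round(1).tolist(),[(onz(p,*c,.098)[:2]*1000).round(1).tolist() for c in q])
E
```

```text
top blue [[275.3, 150.7], [288.0, 202.3], [219.0, 219.5], [206.6, 167.6]] 3773.5
[[645.6, 135.0], [500.8, 96.6], [450.1, 287.8], [595.5, 327.3]]
[[644.3, 134.3], [500.2, 96.0], [449.7, 286.3], [594.4, 325.6]]
or [[308.0, 134.4], [308.0, 139.9], [193.0, 156.7], [193.0, 151.2]] [[690.9, 43.7], [675.4, 43.5], [624.4, 364.6], [640.0, 365.1]]
side blue [[249.0, 209.9], [305.0, 221.6], [281.5, 288.1], [219.1, 272.5]] 4183.5
[[644.7, 131.4], [497.0, 97.5], [444.3, 296.1], [592.7, 328.2]]
[[640.3, 136.5], [493.8, 102.8], [441.5, 299.9], [588.8, 331.7]]
or [[257.3, 186.0], [196.8, 280.1], [185.7, 286.7], [250.9, 186.6]] [[670.1, 53.2], [619.8, 372.8], [630.1, 398.5], [684.2, 63.4]]
```

View pics/z_top.png

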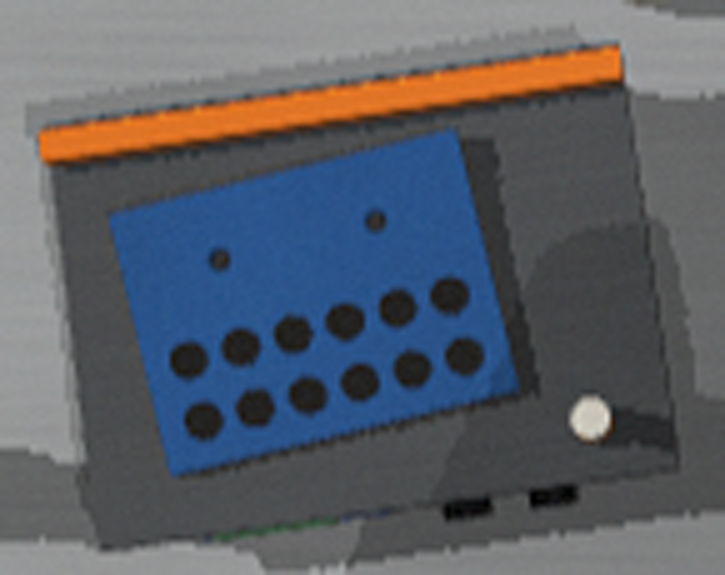

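View pics/z_side.png

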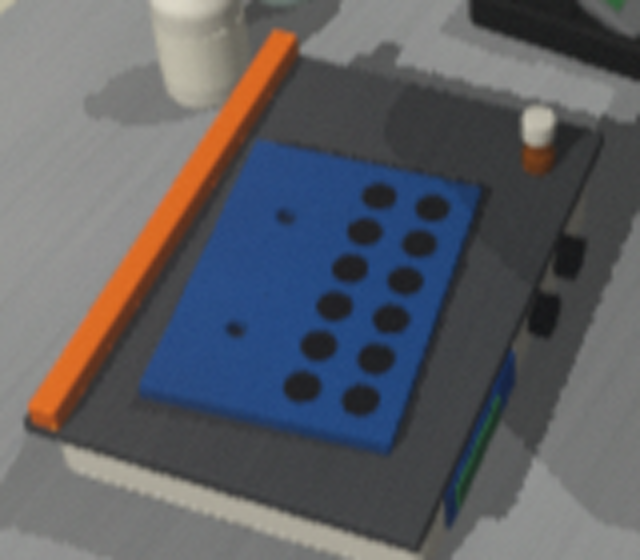

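```bash
cat >> h.py <<'E'
def shaker(p):  # top view: ledge near edge line -> yaw ; returns yaw and points of orange near/far edges at z .098
    b,o=masks(p,ROI['top']);q=quad(big(o));q=q[np.argsort(q[:,0])]
    return q
E
python3 - <<'E'
from h import *;import pickle
t=pickle.load(open('top0.pkl','rb'));s=pickle.load(open('side0.pkl','rb'))
R=lambda a:(np.array(a)*1000).round(1)
# orange per column lower/upper edges subpixel, top view
_,o=masks(t,ROI['top']);xs=np.arange(200,303)
lo=np.array([np.flatnonzero(o[:,x]).max()+.5 for x in xs]);hi=np.array([np.flatnonzero(o[:,x]).min()-.5 for x in xs])
for nm,e in(('near',lo),('far',hi)):
    k=np.polyfit(xs,e,1)
    A=[onz(t,x,np.polyval(k,x),.098) for x in(194,309)];d=A[1]-A[0];print(nm,R(A[0]),R(A[1]),'yaw',np.degrees(np.arctan2(d[0],-d[1])))
print('deck near corners',R(onz(t,205,234.6,.08)),R(onz(t,320.6,218.6,.08)))
# holes: dark blobs on plate
for n,p in(('t',t),('s',s)):
    b,_=masks(p,ROI['top' if n=='t' else 'side']);c=big(b);f=np.zeros_like(b);cv2.drawContours(f,[c],-1,255,-1)
    h=cv2.bitwise_and(f,cv2.bitwise_not(b));nn,_,st,ce=cv2.connectedComponentsWithStats(h)
    print(n,[(ce[i].round(1).tolist(),int(st[i,4])) for i in range(1,nn) if st[i,4]>2])
print('vial',R(onz(t,303,208.5,.125)),R(tri(t,(303,208.5),s,(319.7,206.5))[0]))
E
```

```text
near [623.4 361.7  98. ] [674.4  40.7  98. ] yaw 9.028216228270528
far [641.9 362.4  98. ] [692.8  41.   98. ] yaw 9.006354770163025
deck near corners [407.8 328.   80. ] [457.1   5.4  80. ]
t [([260.0, 169.0], 9), ([228.8, 176.5], 10), ([274.5, 183.8], 44), ([264.0, 186.2], 41), ([253.7, 189.0], 43), ([243.0, 191.3], 41), ([232.8, 194.0], 41), ([277.4, 195.9], 41), ([222.2, 196.7], 42), ([267.0, 198.4], 39), ([256.4, 201.0], 43), ([246.0, 203.7], 40), ([235.5, 206.0], 42), ([225.2, 208.8], 43)]
s [([279.3, 223.6], 37), ([292.7, 226.6], 39), ([275.7, 232.5], 38), ([289.4, 235.5], 36), ([272.0, 241.5], 42), ([285.7, 244.7], 37), ([268.2, 251.1], 43), ([282.4, 254.4], 42), ([243.5, 257.5], 4), ([264.3, 261.0], 45), ([278.4, 264.4], 44), ([260.0, 271.2], 49), ([274.7, 274.7], 47)]
vial [481.2  52.8 125. ] [480.6  52.7 112.9]
```

```bash
cat >> h.py <<'E'
from scipy.spatial.transform import Rotation as Ro
YAW=np.radians(9.0);O=np.array([.5701,.1885])
ex=np.array([np.cos(YAW),np.sin(YAW)]);ey=np.array([-ex[1],ex[0]])
def w2s(X):d=np.array(X)[:2]-O;return np.array([d@ex,d@ey])*1000
def plan(xs,ys,z,yaw):
    """shaker mm, world z mm, tool-x yaw relative to shaker (deg)"""
    from station import manip
    s=manip.sense();R0=Ro.from_quat(s['tool_rot']);a=YAW+np.radians(yaw)
    R1=Ro.from_matrix(np.array([[np.cos(a),np.sin(a),0],[np.sin(a),-np.cos(a),0],[0,0,-1]]))
    P=np.r_[O+(xs*ex+ys*ey)/1000,z/1000]
    d=R0.inv().apply(P-s['tcp_pos'])*1000;r=(R0.inv()*R1).as_rotvec(degrees=True)
    print('shift',d.round(1),'turn',r.round(2))
def where():
    from station import manip
    s=manip.sense();m=Ro.from_quat(s['tool_rot']).as_matrix()
    print('t',s['t'],'sh',w2s(s['tcp_pos']).round(1),'z',(s['tcp_pos'][2]*1000).round(1),'yaw',round(np.degrees(np.arctan2(m[1,0],m[0,0])-YAW),2),
     'F ex,ey,z',(s['force'][:2]@ex).round(2),(s['force'][:2]@ey).round(2),s['force'][2].round(2),'gap',round(float(s['finger_gap']),3),'q',s['q'].round(2))
E
python3 -c "
from h import *
where();plan(-130,26,230,0);plan(-130,26,110,0)"
```

```text
t 0.1 sh [-443.  -703.2] z 230.4 yaw 13.85 F ex,ey,z -0.36 -0.17 0.25 gap 0.998 q [-1.35  0.53  1.43  0.    1.18 -0.18]
shift [ 478.4 -633.     1.8] turn [-1.100e-01 -1.000e-02  1.385e+01]
shift [ 478.4 -632.8  121.8] turn [-1.100e-01 -1.000e-02  1.385e+01]
```

drive_tool --motion '[50,-30,0,0,0,2,85,95,-70,0,0,0,4,85,135,-115,0,0,0,6,85,170,-160,0,0,0,8,85,205,-205,0,0,0,10,85,240,-245,0,0,0,12,85,270,-285,0,0,0,13.8,85,300,-320,0,0,0,13.8,85]'

```text
t: 1.1
tcp_pos: [0.3947, -0.162, 0.231]
tool_rot: [0.997, 0.079, -0.0, -0.001]
force: [0.3, -0.9, 0.2]
finger_gap: 0.999
```

```bash
python3 -c "
from h import *
where();plan(-130,26,130,0)"
```

```text
t 1.1 sh [-228.1 -318.7] z 231.0 yaw 0.04 F ex,ey,z 0.13 -0.9 0.18 gap 0.999 q [-0.65  0.26  1.9   0.    0.98  0.76]
shift [  98.4 -344.4  101.8] turn [-0.14  0.03  0.04]
```

drive_tool --motion '[17,-57,0,0,0,0,85,33,-115,0,0,0,0,85,49,-172,0,0,0,0,85,65,-230,0,0,0,0,85,82,-287,0,0,0,0,85,98,-344,0,0,0,0,85,98,-344,60,0,0,0,85,98,-344,110,0,0,0,85]'

```text
t: 2.1
tcp_pos: [0.4371, 0.1947, 0.1206]
tool_rot: [0.997, 0.08, 0.0, -0.001]
force: [0.4, -1.5, 0.2]
finger_gap: 0.999
```

Run:
```python
from h import *
from station import manip
where();plan(-128,26,71,0)
for n in('top','side'):
    p=manip.snapshot(n);x0,y0,x1,y1=ROI[n];cv2.imwrite(f'pics/a_{n}.png',cv2.resize(p['color'][y0-20:y1,x0:x1,::-1],None,fx=3.5,fy=3.5,interpolation=cv2.INTER_CUBIC))
a=cv2.imread('pics/a_top.png');b=cv2.imread('pics/a_side.png');h=min(a.shape[0],b.shape[0]);c=np.hstack([a[:h],b[:h]]);cv2.imwrite('pics/a.png',cv2.resize(c,None,fx=780/c.shape[1],fy=780/c.shape[1]))
```

```text
t 2.1 sh [-130.4   27. ] z 120.6 yaw 0.21 F ex,ey,z 0.16 -1.51 0.21 gap 0.999 q [0.18 0.52 1.9  0.   0.73 1.59]
shift [ 2.3  1.1 49.6] turn [-0.14 -0.04  0.21]
```

View pics/a.png

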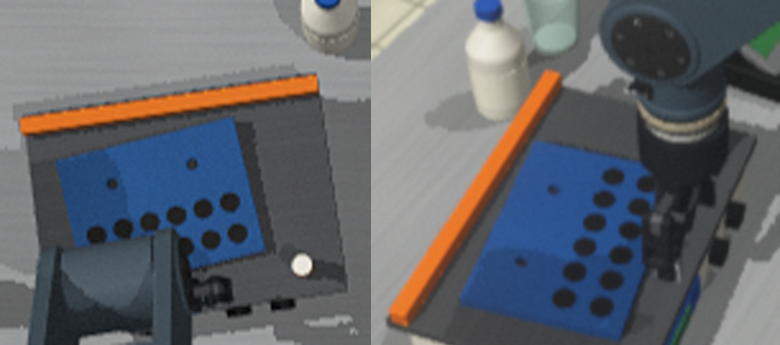

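The gripper hangs just in front of the plate's near edge (top view: gripper at about (140,290), vial clear at (302,265)). I'll descend beside the edge.

drive_tool --motion '[-2,1,25,0,0,0,85,-2,1,42,0,0,0,85,-2,1,49,0,0,0,85,-2,1,49,0,0,0,85]'

```text
t: 2.7
tcp_pos: [0.4313, 0.1917, 0.0694]
tool_rot: [0.997, 0.079, -0.006, -0.001]
force: [-0.2, 0.4, -0.3]
finger_gap: 0.997
```

```bash
python3 -c "
from h import *
where();plan(-82,27,71,0)"
```

```text
t 2.7 sh [-136.6   24.9] z 69.4 yaw 0.07 F ex,ey,z -0.13 0.42 -0.29 gap 0.997 q [0.18 0.61 1.94 0.   0.6  1.59]
shift [54.6 -2.1 -2.3] turn [-0.13  0.66  0.07]
```

drive_tool --motion '[6,-1,-2,0,0,0,85,12,-2,-2,0,0.6,0,85,16,-2,-2,0,0.6,0,85,20,-2,-2,0,0.6,0,85,24,-2,-2,0,0.6,0,85,28,-2,-2,0,0.6,0,85,32,-2,-2,0,0.6,0,85,32,-2,-2,0,0.6,0,85]'

```text
t: 3.7
tcp_pos: [0.4588, 0.1984, 0.0705]
tool_rot: [0.997, 0.08, -0.005, -0.001]
force: [-6.2, -0.0, 3.3]
finger_gap: 0.992
```

```bash
cat > look.py <<'E'
import sys
from h import *
from station import manip
where()
P={n:manip.snapshot(n) for n in('top','side')}
im=[]
for n in P:
    p=P[n];x0,y0,x1,y1=ROI[n];c=p['color'][y0-20:y1,x0:x1,::-1];im.append(cv2.resize(c,None,fx=3.5,fy=3.5,interpolation=cv2.INTER_CUBIC))
h=min(i.shape[0] for i in im);c=np.hstack([i[:h] for i in im]);cv2.imwrite(f'pics/{sys.argv[1]}.png',cv2.resize(c,None,fx=780/c.shape[1],fy=780/c.shape[1]))
# far-edge corners in shaker frame (top view): blue top boundary
p=P['top'];b,_=masks(p,ROI['top']);cb=big(b)[:,0]
for n in('top','side'):
    p=P[n];b,_=masks(p,ROI[n]);b=b
    f=np.zeros_like(b);c=big(b);cv2.drawContours(f,[cv2.convexHull(c)],-1,255,-1)
    h=cv2.bitwise_and(f,cv2.bitwise_not(b));nn,_,st,ce=cv2.connectedComponentsWithStats(h)
    q=quad(c)
    for z in(.090,.097):print(n,z,'corners',[w2s(onz(p,*k,z)).round(1).tolist() for k in q])
    print(n,'holes(z.093)',[w2s(onz(p,*ce[i],.093)).round(1).tolist() for i in range(1,nn) if 3<st[i,4]<22])
E
python3 look.py b
```

```text
t 3.7 sh [-108.4   27.2] z 70.5 yaw 0.14 F ex,ey,z -6.09 0.94 3.26 gap 0.992 q [0.18 0.63 1.87 0.   0.65 1.59]
top 0.09 corners [[67.7, -66.4], [-89.1, -80.2], [-13.6, 125.2], [50.0, 131.6]]
top 0.097 corners [[66.3, -66.9], [-89.8, -80.7], [-14.7, 123.7], [48.6, 130.1]]
top holes(z.093) [[23.3, -15.8], [15.2, 74.0], [-87.4, -25.9]]
side 0.09 corners [[66.3, -69.9], [-20.2, -74.3], [-99.4, 126.4], [47.8, 133.2]]
side 0.097 corners [[62.8, -64.2], [-23.1, -68.5], [-101.7, 130.6], [44.5, 137.4]]
side holes(z.093) [[60.3, 2.6], [57.1, 39.0], [54.4, 70.8], [14.0, 77.5]]
```

View pics/b.png

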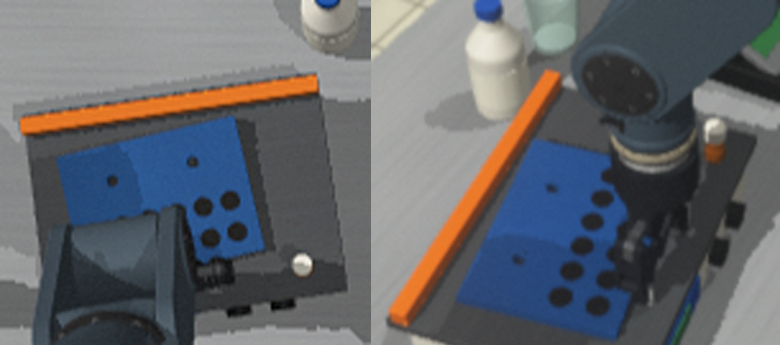

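Contact made (about 6 N), and the plate is starting to move. In the top view its holes are at (112,181) and (192,162). I'll push on slowly.

drive_tool --motion '[4,0,0,0,0,0,85,7,0,0,0,0,0,85,10,0,0,0,0,0,85,13,0,0,0,0,0,85,16,0,0,0,0,0,85,18,0,0,0,0,0,85,18,0,0,0,0,0,85]'

```text
t: 4.68
tcp_pos: [0.4714, 0.2011, 0.07]
tool_rot: [0.997, 0.08, -0.01, -0.001]
force: [-8.1, 1.7, 6.5]
finger_gap: 0.993
```

```bash
python3 look.py c
```

```text
t 4.675 sh [-95.6  27.9] z 70.0 yaw 0.23 F ex,ey,z -7.72 2.97 6.46 gap 0.993 q [0.18 0.64 1.83 0.   0.69 1.59]
top 0.09 corners [[-103.9, -80.9], [42.7, 124.1], [64.8, 124.9], [74.8, -73.0]]
top 0.097 corners [[-104.5, -81.3], [41.4, 122.6], [63.4, 123.5], [73.3, -73.5]]
top holes(z.093) [[52.9, -76.3], [68.8, 80.2], [68.2, 95.9], [31.8, -20.7], [27.6, 68.5], [-10.2, -79.0], [-73.4, -29.4]]
side 0.09 corners [[72.6, -76.7], [1.3, -77.8], [-87.0, 126.7], [65.0, 126.4]]
side 0.097 corners [[69.0, -70.9], [-1.7, -72.0], [-89.3, 130.9], [61.5, 130.6]]
side holes(z.093) [[67.1, 70.5], [26.9, 72.6]]
```

View pics/c.png

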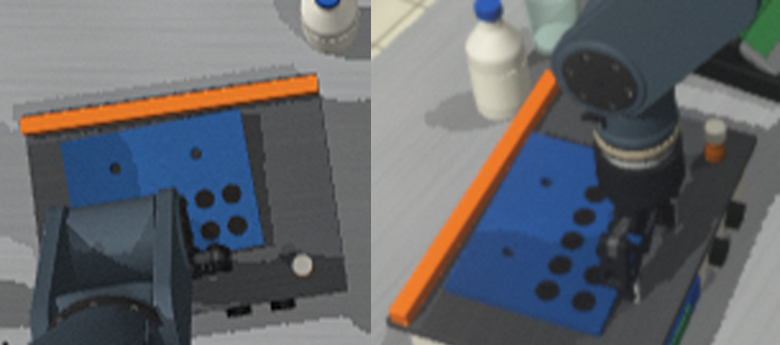

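```bash
python3 -c "
from h import *
plan(-80,27,72,0)"
```

```text
shift [15.5  1.  -2.3] turn [-0.15  1.14  0.22]
```

drive_tool --motion '[3,0,-2.5,0,1,0,85,7,0,-2.5,0,1,0,85,10,0,-2.5,0,1,0,85,13,0,-2.5,0,1,0,85,16,0,-2.5,0,1,0,85,19,0,-2.5,0,1,0,85,19,0,-2.5,0,1,0,85]'

```text
t: 5.65
tcp_pos: [0.4843, 0.2032, 0.0718]
tool_rot: [0.997, 0.08, -0.008, -0.001]
force: [-12.2, -1.0, 8.3]
finger_gap: 0.992
```

```bash
python3 look.py d
```

```text
t 5.65 sh [-82.5  27.9] z 71.8 yaw 0.19 F ex,ey,z -12.26 0.89 8.31 gap 0.992 q [0.18 0.65 1.8  0.   0.71 1.59]
top 0.09 corners [[-81.3, -79.5], [33.9, 120.0], [79.9, 120.6], [79.6, -78.3]]
top 0.097 corners [[-82.0, -80.0], [32.6, 118.6], [78.3, 119.1], [78.1, -78.7]]
top holes(z.093) [[81.2, -10.8], [81.0, 65.9], [41.6, -24.8], [54.8, 121.7], [23.7, -80.8], [40.6, 65.0], [36.2, 121.2]]
side 0.09 corners [[78.9, -96.9], [-23.9, -21.2], [-81.8, 127.4], [78.3, 120.9]]
side 0.097 corners [[75.3, -91.0], [-26.7, -15.9], [-84.2, 131.6], [74.7, 125.2]]
side holes(z.093) [[38.7, 69.0]]
```

View pics/d.png

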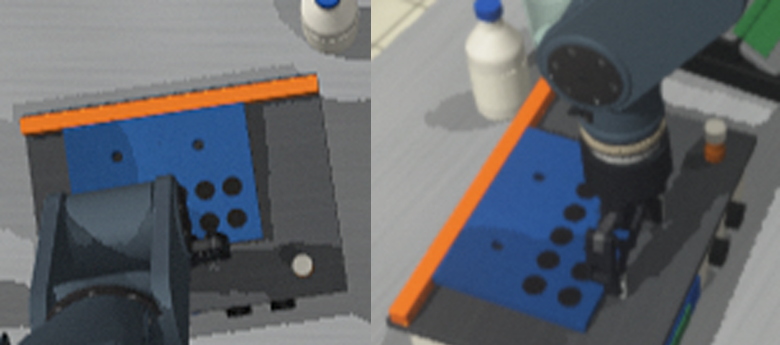

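The plate is nearly against the ledge (top view, holes at (117,156) and (198,145)). One firmer press to square it, then back off and rise.

drive_tool --motion '[5,0,-0.5,0,1,0,85,8,0,-0.5,0,1,0,85,10,0,-0.5,0,1,0,85,10,0,-0.5,0,1,0,85]'

```text
t: 6.25
tcp_pos: [0.4843, 0.2032, 0.0716]
tool_rot: [0.997, 0.08, -0.01, -0.0]
force: [-18.3, -3.1, 13.7]
finger_gap: 0.998
```

```bash
python3 look.py e
```

```text
t 6.25 sh [-82.4  27.9] z 71.6 yaw 0.18 F ex,ey,z -18.59 -0.17 13.67 gap 0.998 q [0.18 0.65 1.8  0.   0.71 1.59]
top 0.09 corners [[-81.3, -79.2], [34.3, 120.0], [79.9, 120.9], [79.6, -78.7]]
top 0.097 corners [[-82.0, -79.7], [33.0, 118.5], [78.3, 119.5], [78.1, -79.1]]
top holes(z.093) [[81.1, -50.4], [81.2, -10.8], [42.0, -24.0], [53.4, 121.9], [40.7, 64.5], [36.2, 121.2], [-36.0, -81.1]]
side 0.09 corners [[78.9, -96.5], [-25.4, -17.9], [-79.5, 127.4], [78.3, 121.0]]
side 0.097 corners [[75.3, -90.5], [-28.2, -12.5], [-81.9, 131.6], [74.7, 125.2]]
side holes(z.093) [[38.9, 68.5]]
```

drive_tool --motion '[-6,0,-1,0,0,0,85,-15,0,-1,0,0,0,85,-15,0,-50,0,0,0,85,-15,0,-95,0,0,0,85]'

```text
t: 6.85
tcp_pos: [0.473, 0.2009, 0.1681]
tool_rot: [0.997, 0.08, -0.008, -0.0]
force: [0.7, 1.3, 0.0]
finger_gap: 0.995
```

```bash
python3 look.py f; python3 -c "
from h import *
plan(2,162,165,90)"
```

```text
t 6.85 sh [-93.9  27.5] z 168.1 yaw 0.14 F ex,ey,z 0.93 1.14 0.02 gap 0.995 q [0.18 0.48 1.76 0.   0.92 1.59]
top 0.09 corners [[-71.3, -78.9], [18.5, 119.9], [79.6, 120.2], [79.8, -78.2]]
top 0.097 corners [[-72.1, -79.4], [17.3, 118.4], [78.1, 118.8], [78.3, -78.7]]
top holes(z.093) [[81.2, -10.8], [41.6, -24.3], [56.2, 121.6], [40.7, 64.5], [34.8, 121.4], [-16.1, -81.0], [-36.0, -81.1]]
side 0.09 corners [[78.6, -84.0], [-73.5, -73.6], [-73.8, 126.8], [78.6, 122.2]]
side 0.097 corners [[75.0, -78.1], [-75.9, -67.8], [-76.2, 131.0], [75.0, 126.4]]
side holes(z.093) [[39.8, 68.1]]
shift [  92.6 -134.     6.7] turn [ -0.3    0.09 -89.84]
```

View pics/f.png

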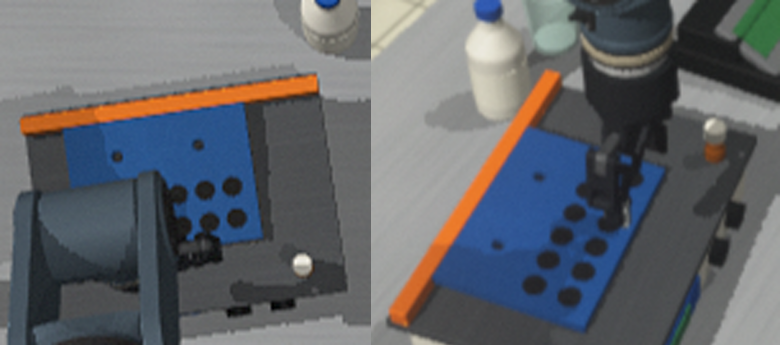

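The plate lies flush along the ledge, and the holes at (117,156) and (198,145) are about 20 mm too far left. Next I'll move to the left edge with the jaws turned 90°.

drive_tool --motion '[12,-17,0,0,0,-10.5,85,25,-34,0,0,0,-21,85,37,-50,0,0,0,-31.5,85,49,-67,0,0,0,-42,85,60,-85,0,0,0,-52.5,85,72,-102,0,0,0,-63,85,83,-118,0,0,0,-73.5,85,93,-134,0,0,0,-84,85]'

```text
t: 7.95
tcp_pos: [0.5484, 0.3495, 0.1708]
tool_rot: [0.685, 0.728, -0.0, -0.002]
force: [-0.2, -0.0, -0.5]
finger_gap: 0.995
```

```bash
python3 -c "
from h import *
where();plan(2,157,71,90)"
```

```text
t 7.95 sh [  3.8 162.4] z 170.8 yaw 84.48 F ex,ey,z -0.17 0.01 -0.51 gap 0.995 q [0.39 0.63 1.42 0.   1.09 0.33]
shift [-5.8 -0.9 99.8] turn [-0.16 -0.14 -5.52]
```

drive_tool --motion '[0,-1,0,0,0,-5.5,85,-1,-1,40,0,0,-5.5,85,-2,-1,75,0,0,-5.5,85,-2,-1,92,0,0,-5.5,85,-2,-1,98,0,0,-5.5,85,-2,-1,98,0,0,-5.5,85]'

```text
t: 8.7
tcp_pos: [0.548, 0.348, 0.0731]
tool_rot: [0.65, 0.76, 0.0, -0.002]
force: [-0.1, 0.1, 0.9]
finger_gap: 0.997
```

```bash
python3 look.py g;python3 -c "
from h import *
plan(2,134,72,90)"
```

```text
t 8.7 sh [  3.1 161. ] z 73.1 yaw 89.98 F ex,ey,z -0.06 0.13 0.89 gap 0.997 q [0.39 0.76 1.48 0.   0.9  0.23]
top 0.09 corners [[79.9, -78.5], [-67.9, -78.8], [-69.2, 119.6], [79.5, 120.0]]
top 0.097 corners [[78.4, -79.0], [-68.6, -79.3], [-70.0, 118.1], [78.0, 118.6]]
top holes(z.093) [[81.2, -10.8], [41.1, -24.1], [54.8, 121.7], [40.6, 65.1], [33.4, 121.6], [3.8, -80.9], [-16.1, -81.0], [10.6, 121.6], [-9.4, 121.3], [-29.3, 121.0], [-70.7, -18.7], [-71.1, 17.9], [-70.7, 1.0], [-71.0, 57.3], [-70.9, 96.7]]
side 0.09 corners [[25.8, -82.7], [-73.1, -75.1], [-74.0, 126.2], [78.4, 2.0]]
side 0.097 corners [[22.6, -76.8], [-75.5, -69.3], [-76.5, 130.4], [74.8, 7.2]]
side holes(z.093) [[-33.4, -78.1]]
shift [-27.2  -1.5   2. ] turn [ 0.01 -0.19 -0.01]
```

View pics/g.png

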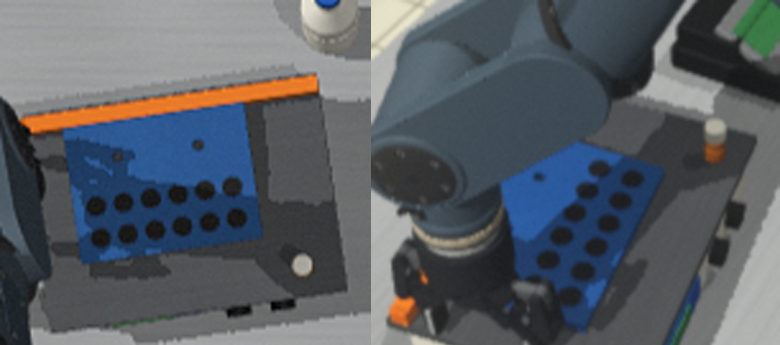

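The whole plate is in view and square, with the gripper poised to its left (top view at about (15,200)). I'll push right: fast to contact, then slowly.

drive_tool --motion '[-10,-1,2,0,0,0,85,-20,-1,2,0,0,0,85,-27,-1,2,0,0,0,85,-31,-1,2,0,0,0,85,-34,-1,2,0,0,0,85,-37,-1,2,0,0,0,85,-39,-1,2,0,0,0,85,-39,-1,2,0,0,0,85]'

```text
t: 9.8
tcp_pos: [0.5536, 0.3102, 0.0722]
tool_rot: [0.65, 0.76, 0.002, -0.001]
force: [-0.3, 5.4, 2.6]
finger_gap: 0.995
```

```bash
python3 look.py i
```

```text
t 9.8 sh [  2.7 122.8] z 72.2 yaw 89.98 F ex,ey,z 0.51 5.41 2.58 gap 0.995 q [0.33 0.74 1.53 0.01 0.87 0.17]
top 0.09 corners [[79.8, -87.9], [-68.3, -87.6], [-69.4, 111.4], [79.4, 108.1]]
top 0.097 corners [[78.2, -88.4], [-69.1, -88.0], [-70.2, 110.0], [77.9, 106.7]]
top holes(z.093) [[81.0, 46.0], [40.5, -34.5], [29.5, -90.1], [40.8, 55.5], [8.1, -90.0], [-11.8, -90.0], [-31.6, -90.1], [-71.1, -21.4], [-71.1, -41.1], [-71.2, 16.5], [-71.4, 74.2]]
side 0.09 corners [[53.9, -93.1], [-73.3, -84.0], [-73.9, 111.1], [77.2, -49.9]]
side 0.097 corners [[50.5, -87.2], [-75.7, -78.2], [-76.3, 115.5], [73.6, -44.3]]
side holes(z.093) [[69.1, -66.0], [55.4, -25.6], [45.7, -11.3], [35.5, 4.2]]
```

View pics/i.png

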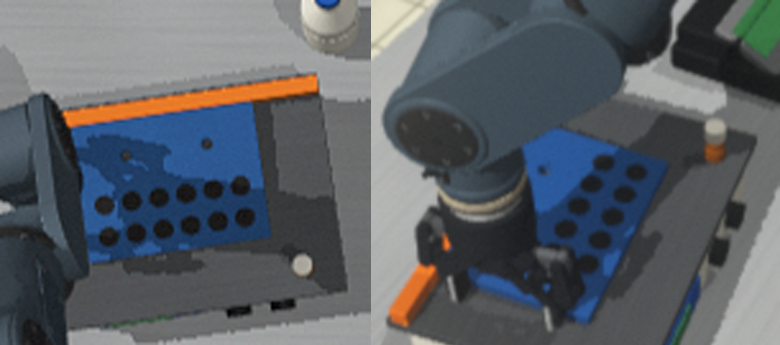

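The plate moved about 10 mm and is still square to the ledge (holes at (126,155) and (207,144)). I'll keep going at about 1.5 mm per row.

drive_tool --motion '[-2,0,0,0,0,0,85,-4,0,0,0,0,0,85,-6,0,0,0,0,0,85,-7.5,0,0,0,0,0,85,-9,0,0,0,0,0,85,-10.5,0,0,0,0,0,85,-10.5,0,0,0,0,0,85]'

```text
t: 10.78
tcp_pos: [0.5549, 0.2995, 0.072]
tool_rot: [0.649, 0.76, 0.001, -0.001]
force: [-1.0, 3.7, 0.8]
finger_gap: 1.0
```

```bash
python3 look.py j
```

```text
t 10.775 sh [  2.4 112. ] z 72.0 yaw 89.99 F ex,ey,z -0.37 3.86 0.76 gap 1.0 q [0.32 0.74 1.54 0.   0.87 0.16]
top 0.09 corners [[78.7, -98.9], [-69.0, -98.6], [-68.8, 100.3], [78.8, 94.8]]
top 0.097 corners [[77.2, -99.3], [-69.7, -98.9], [-69.6, 99.0], [77.2, 93.5]]
top holes(z.093) [[79.9, -39.0], [79.8, 77.4], [40.1, -44.6], [39.2, 44.4], [6.5, -101.0], [-16.2, -100.7], [-36.0, -100.7], [-25.1, 100.7], [-47.8, 100.8], [-71.2, -60.8], [-71.1, -21.4], [-71.1, -41.1], [-71.4, 15.1], [-71.2, 55.9]]
side 0.09 corners [[88.2, -98.0], [-73.5, -94.9], [-74.0, 110.6], [21.7, 8.3]]
side 0.097 corners [[84.6, -92.1], [-75.9, -89.0], [-76.4, 114.9], [18.5, 13.4]]
side holes(z.093) [[58.0, -42.8], [35.7, -37.0]]
```

View pics/j.png

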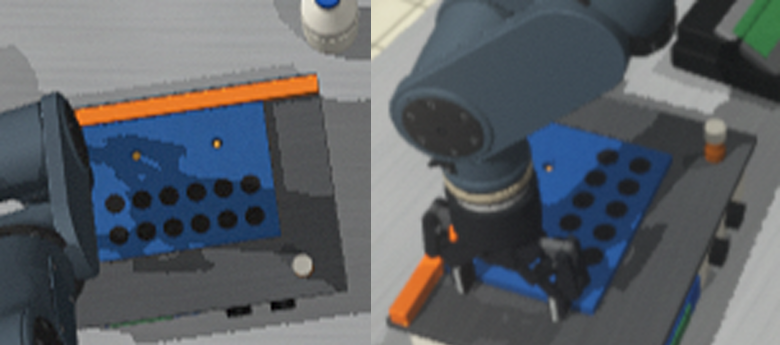

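Brass now shows in both holes (top view (137,156) and (217,144)), so the plate has probably dropped. I'll press a little further to confirm that the pins stop it.

drive_tool --motion '[-2,0,0,0,0,0,85,-3.5,0,0,0,0,0,85,-5,0,0,0,0,0,85,-5,0,0,0,0,0,85]'

```text
t: 11.38
tcp_pos: [0.5551, 0.2982, 0.0721]
tool_rot: [0.65, 0.76, 0.004, -0.003]
force: [-2.8, 14.3, -1.0]
finger_gap: 0.994
```

```bash
python3 look.py k
```

```text
t 11.375 sh [  2.4 110.7] z 72.1 yaw 89.95 F ex,ey,z -0.52 14.6 -0.98 gap 0.994 q [0.31 0.74 1.54 0.01 0.86 0.15]
top 0.09 corners [[78.5, -99.9], [-69.0, -99.5], [-68.8, 97.2], [78.9, 91.9]]
top 0.097 corners [[77.0, -100.3], [-69.8, -99.9], [-69.6, 95.9], [77.4, 90.6]]
top holes(z.093) [[80.1, -57.4], [80.2, -17.7], [40.0, -45.2], [34.9, -102.1], [39.2, 44.4], [14.9, -102.2], [-29.1, -101.7], [-24.1, 97.8], [-46.8, 97.8], [-71.1, -41.1], [-71.4, 15.1], [-71.3, -3.1], [-71.4, 54.5], [-71.8, 32.1]]
side 0.09 corners [[83.2, -98.8], [-72.5, -96.6], [-74.4, 111.5], [27.1, -2.6]]
side 0.097 corners [[79.6, -92.8], [-74.9, -90.6], [-76.8, 115.9], [23.9, 2.7]]
side holes(z.093) [[35.7, -37.0]]
```

The pins hold it: 14.6 N with only about 1 mm of movement. I'll back off, rise and check.

drive_tool --motion '[8,0,0,0,0,0,85,22,0,0,0,0,0,85,35,0,0,0,0,0,85,38,0,-45,0,0,0,85,40,0,-100,0,0,0,85,85,0,-130,0,0,0,85,135,0,-150,0,0,0,85,135,0,-150,0,0,0,85]'

```text
t: 12.48
tcp_pos: [0.5342, 0.4343, 0.226]
tool_rot: [0.648, 0.762, 0.006, -0.002]
force: [-0.2, 0.9, 0.7]
finger_gap: 0.993
```

```bash
python3 look.py l
python3 - <<'E'
from h import *
from station import manip
t=manip.snapshot('top');s=manip.snapshot('side')
for n,p in(('top',t),('side',s)):
    print(n,quad(big(masks(p,ROI[n])[0])).round(1).tolist())
    print(n,'expected seated', [proj(p,np.r_[O+((4.5+a)*ex+b*ey)/1000,.09]).round(1).tolist() for a,b in((75,-100),(-75,-100),(-75,100),(75,100))])
    cv2.imwrite(f'pics/m_{n}.png',p['color'][:,:,::-1])
cv2.imwrite('pics/m_z.png',cv2.resize(t['color'][135:230,195:325,::-1],None,fx=6,fy=6,interpolation=cv2.INTER_CUBIC))
E
```

```text
t 12.475 sh [  3.  248.4] z 226.0 yaw 90.22 F ex,ey,z -0.1 0.88 0.67 gap 0.993 q [0.52 0.62 1.27 0.01 1.24 0.35]
top 0.09 corners [[78.7, -100.4], [-68.6, -99.5], [-69.1, 98.2], [79.0, 97.9]]
top 0.097 corners [[77.2, -100.7], [-69.4, -99.9], [-69.9, 96.9], [77.5, 96.6]]
top holes(z.093) [[80.3, -56.0], [80.4, -16.3], [79.8, 77.4], [40.4, -44.9], [50.2, 99.6], [39.6, 44.1], [27.3, 99.7], [-5.0, -102.2], [-27.7, -101.9], [-15.4, 99.5], [-38.0, 99.5], [-71.1, -21.4], [-71.1, -41.1], [-71.2, 16.5], [-71.1, -1.8], [-71.4, 74.2]]
side 0.09 corners [[75.2, -97.5], [-72.4, -97.6], [-74.5, 113.9], [75.6, 74.5]]
side 0.097 corners [[71.6, -91.6], [-74.8, -91.6], [-76.9, 118.2], [72.1, 79.1]]
side holes(z.093) [[35.7, -37.0], [35.6, 51.2]]
top [[287.1, 144.5], [294.3, 196.2], [224.1, 206.5], [217.5, 154.5]]
top expected seated [[287.2, 144.2], [294.5, 196.9], [223.5, 207.1], [216.8, 154.5]]
side [[250.2, 201.2], [302.6, 215.0], [270.1, 279.7], [219.5, 249.1]]
side expected seated [[249.1, 200.2], [302.1, 214.2], [271.0, 274.6], [212.6, 257.2]]
```

View pics/m_z.png

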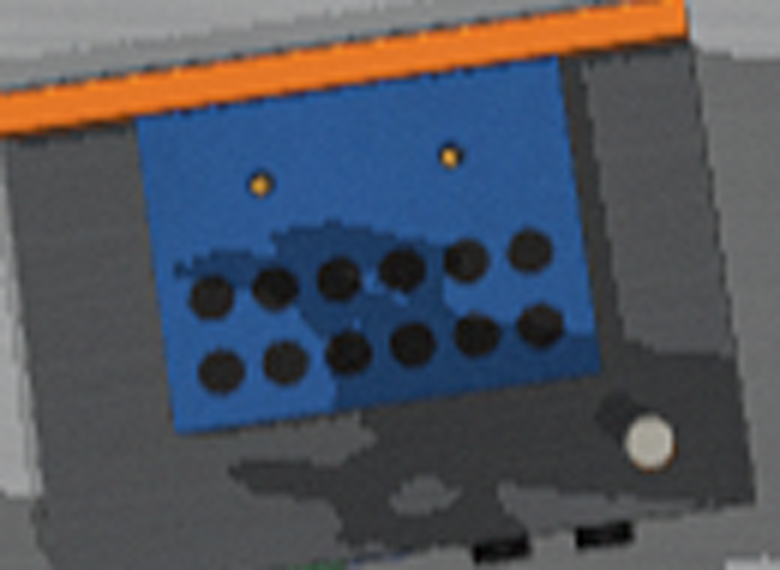

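View pics/m_side.png

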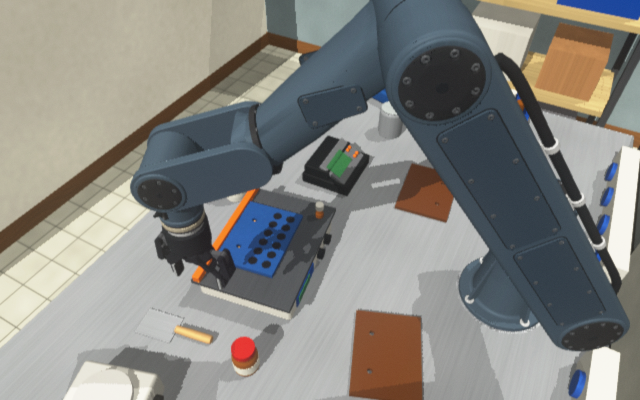

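The plate is in its seated position in the top view, with brass centred in both holes and the vial untouched. The side view is still partly blocked, so I'll move the arm away and triangulate the far corners to check the height.

drive_tool --motion '[-10,-20,-50,0,0,0,85,-50,-55,-80,0,0,0,85,-90,-90,-80,0,0,0,85,-140,-110,-80,0,0,0,85,-195,-120,-80,0,0,0,85,-255,-125,-80,0,0,0,85,-315,-125,-80,0,0,0,85,-375,-125,-80,0,0,0,85]'

```text
t: 13.68
tcp_pos: [0.4677, 0.0356, 0.2989]
tool_rot: [0.651, 0.759, 0.002, -0.004]
force: [0.9, -0.1, -0.2]
finger_gap: 0.995
```

drive_tool --motion '[-55,0,0,0,0,0,85,-110,0,0,0,0,0,85,-165,10,0,0,0,0,85,-220,15,0,0,0,0,85,-270,15,0,0,0,0,85,-270,15,0,0,0,0,85]'

```text
t: 14.42
tcp_pos: [0.5232, -0.2336, 0.2955]
tool_rot: [0.653, 0.757, 0.001, -0.004]
force: [-0.0, 0.6, -0.6]
finger_gap: 0.996
```

Run:
```python
from h import *;import pickle
from station import manip
where();C={};P={}
for n in('top','side'):
    p=P[n]=manip.snapshot(n);q=quad(big(masks(p,ROI[n])[0]));C[n]=q;print(n,q.round(1).tolist())
    cv2.imwrite(f'pics/n_{n}.png',p['color'][:,:,::-1])
key=lambda q,p:np.array([w2s(onz(p,*c,.09)) for c in q])
T,S=key(C['top'],P['top']),key(C['side'],P['side'])
for i,a in enumerate(T):
    j=np.argmin(np.linalg.norm(S-a,axis=1));X,e=tri(P['top'],C['top'][i],P['side'],C['side'][j]);print(w2s(X).round(1),'z',round(X[2]*1000,1),'gap',round(e*1000,1),a.round(1),S[j].round(1))
# same on initial images for comparison
t=pickle.load(open('top0.pkl','rb'));s=pickle.load(open('side0.pkl','rb'))
a=quad(big(masks(t,ROI['top'])[0]));b=quad(big(masks(s,ROI['side'])[0]));A,B=key(a,t),key(b,s)
for i in range(4):
    j=np.argmin(np.linalg.norm(B-A[i],axis=1));X,e=tri(t,a[i],s,b[j]);print('init',w2s(X).round(1),'z',round(X[2]*1000,1))
c=P['side']['color'][180:320,185:345,::-1];cv2.imwrite('pics/n_z.png',cv2.resize(c,None,fx=4.5,fy=4,interpolation=cv2.INTER_CUBIC))
```

```text
t 14.425 sh [-112.4 -409.5] z 295.5 yaw 89.44 F ex,ey,z 0.05 0.57 -0.64 gap 0.996 q [-0.62  0.39  1.48  0.    1.28 -0.76]
top [[287.2, 144.5], [294.3, 196.4], [224.2, 206.6], [217.7, 154.5]]
side [[250.2, 201.2], [302.3, 215.2], [271.4, 277.3], [213.0, 259.2]]
[  78.2 -100.2] z 86.7 gap 2.6 [  78.7 -100. ] [ 75.2 -97.6]
[-69.9 -99.7] z 86.4 gap 2.3 [-69.2 -99.6] [-72.3 -96.8]
[-69.3  99.7] z 78.5 gap 2.3 [-69.5  97.8] [-74.5 106.6]
[80.9 99.3] z 80.6 gap 0.4 [79.  97.6] [ 75.8 105.2]
init [ 64.4 -65.3] z 93.3
init [-84.1 -80.2] z 87.6
init [-102.9  119. ] z 78.2
init [ 46.3 133.2] z 87.7
```

View pics/n_z.png

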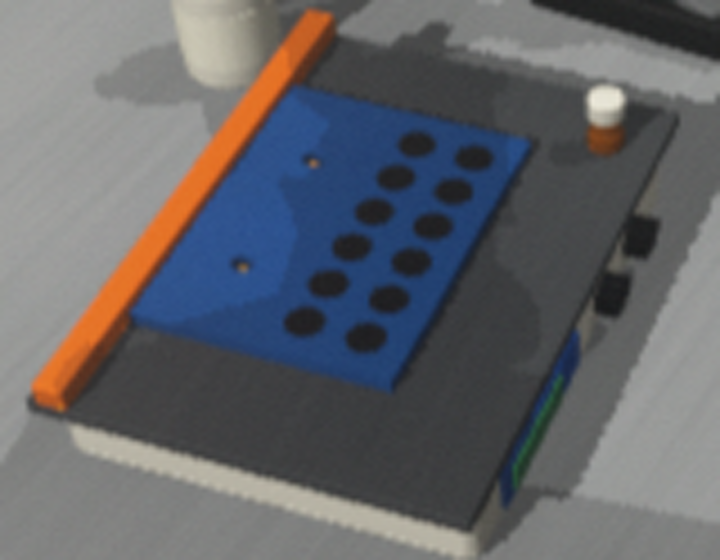

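View pics/n_top.png

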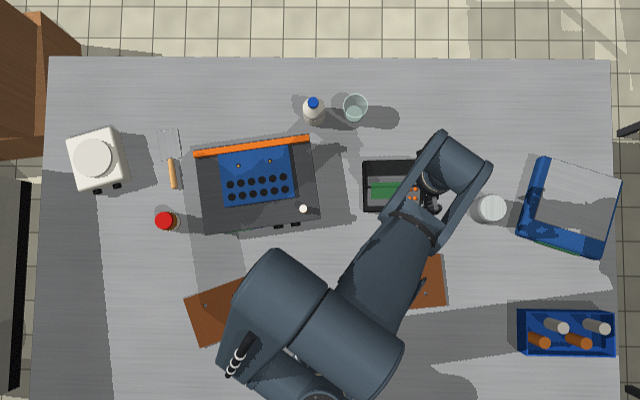

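Side view: the plate is flat and flush with the ledge, with brass in both holes at (313,162) and (241,266), and the vial is upright. The far-minus-near corner height difference fell from about 7.6 mm to 1.2 mm, which is within measurement noise. Handing in.

```bash
python3 -c "
from station import manip
print(manip.sign_off(), manip.sense()['t'])"
```

```text
the job is handed in; nothing more can be done
the job is handed in; nothing more can be done
```

The plate appears to be seated over both pins, and I handed the job in at about 14.5 s of the 58 s allowed. I pushed its near edge with two open fingertips until it was square against the ledge. I then turned the jaws 90° and slid it about 20 mm to the right until it dropped over the pins.

**Last checks:**
- **Seating:** brass shows in both holes in both views. The pins stopped the plate: the push rose to about 15 N with only about 1 mm of movement.
- **Position:** in the top view the corners were within about 1 px (2–3 mm) of the expected seated position, and the holes measured within about 1 mm of the pins.
- **Level:** the far-minus-near corner height difference fell from about 7.6 mm to about 1.2 mm, which I put down to measurement noise.
- **Surroundings:** the vial and the other loose things look unmoved in the final pictures, judged by eye. The arm was clear of everything, about 0.3 m above the bench.

**Checks that disagreed:** the triangulated corner heights were low, about 86–87 mm on the right and 79–81 mm on the left, against a true 90 mm. The near-left corner read the same 78 mm at the start, when it rested on the deck, so I took this as a side-view edge error and not a real tilt. This means I could not confirm the 2 mm height limit or the left-right tilt from the cameras. They rest on the visible pins and the stop test.

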